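# Close up the kiln control console and hold its key switch turned

### The job

Get the small kiln's control console ready to start: first slide the loose relay module along its channel until it butts flush against the key-switch unit, leaving no gap. Then take the key from the wooden stand, put it in the key switch, work it past the stiff pins until it is fully home, turn it a quarter turn clockwise (seen from above) against the return spring, and finish while still gripping the key and holding it turned: do not let go. Do not disturb the cup, the bird or the egg cup.

Things in the scene. Friction and masses are not known exactly. Their poses are not given: they have to be found in the camera images.
- console: Kiln control console, fixed on the counter: aluminium channel 110 mm wide (x), floor 8 mm thick, y from -126 to +136 mm, lips 16 mm high, 83 mm apart inside. At its -y end stands the fixed grey key-switch unit, 80 x 84 x 50 mm (y -117 to -33, top 58 mm above the counter) with a round lock on top. Origin: on the counter, mid width, 75 mm to +y of the lock axis.
- switch_face (a point): Middle of the upright face of the key-switch unit that looks along the console's +y, where the module must butt, 33 mm above the counter; axes as the console's.
- relay_module: Loose grey relay module, 80 (x) x 76 (y) x 50 mm, 0.3-0.65 kg, in the channel (1.5 mm play each side); slides along its own -y to close a gap of 25-75 mm to the key-switch unit. Black grip rib on top, centred: 12 mm thick (x), 44 long (y), 34 high (top 92 mm above the counter). Origin: centre of its underside, 8 mm above the counter; axes as the console's.
- module_face (a point): Middle of the module's -y face, which must meet switch_face; axes as the module's.
- keyway (a point): Centre of the keyway's mouth in the lock's flat top face, 60 mm above the counter. Slot 20 mm long (x), 7 wide (y), 40 deep, upright; z up. The frame turns with the lock; at the start its x is along the console's x. Two sprung pins stand 2.3 mm into the slot from its long sides, 11 and 22 mm down: pushing the key past them takes about 4 to 15 N; small yaw wiggles help.
- key_switch (a joint): Rotation of the lock cylinder, rad: 0 at rest, grows clockwise seen from above, stop at 1.57. A spring (about 0.02 N m at rest, 0.11 N m at a quarter turn) brings it back to 0 when let go. Through play in the slot the lock lags the key by about 0.11 rad.
- key: Key, upright in the stand. Steel blade 18 mm wide (x), 5 thick (y), 31 long, last 11 mm tapered to 8 x 1.6 mm; black head 28 mm wide (x), 10 thick (y), 44 high. Origin: centre of the head's flat underside (blade below, head above; z up); it meets point keyway when the key is fully home, head on the lock's face. A half turn about z makes no difference. About 50 g.
- key_stand: Fixed wooden block 56 x 56 x 44 mm, left or right of the console, with a slot 22 (x) x 9 (y) mm, 38 mm deep, in its top, in which the key stands, its head's underside on the block's top. Origin: centre of its underside; z up.
- cup: Bystander: loose unglazed cup, 78 mm wide, 81 mm high, on the other side of the console from the key stand. Origin: centre of its underside.
- bird: Bystander: loose white bird figurine, 52 x 120 x 76 mm, behind the console. Origin: centre of its underside.
- egg_cup: Bystander: loose white egg cup, 56 mm wide, 58 mm high, behind and right of the console. Origin: centre of its underside.
Not all that is in view belongs to the job. Leave any green look-alike of the relay_module alone.

How it is judged:
By the outcome, as a careful person would: the job done as asked, in the order asked, and still so for the second after the job is handed in, while the arm keeps its last pose, push and grip.
It also fails if it takes over 67 s, if anything falls off the work surface, if the arm or the gripper's body presses on something with over 40 N, if the wrist force passes 120 N, or if a joint passes its speed limit or range.

### The arm

A 7-joint arm with a two-finger parallel gripper is mounted at the origin on a cart in front of the work surface, level with it; the furniture and walls round the work are solid. World frame = base frame: x ahead of the robot, y to its left, z up, the work surface at z = 0. Lengths are in m, angles in rad, forces in N, time in s.
With the tool pointing down it reaches from about 0.425 to 0.825 m from the base axis. Payload 3.6 kg.
Tool frame: the origin (TCP) lies midway between the tips of the shut fingers; the grasp point (between the pads) lies 19 mm behind it; z points along the fingers, y is the line along which they close (so a half turn about z gives the same grasp; the last joint's range is limited). The gripper opens to 85 mm and grips with 20 to 120 N. Pads are 22 mm wide; open, the fingers measure 114 mm over their backs; the gripper's body (76 mm by 85 mm) begins 54 mm behind the grasp point. The pads swing forward as they close: fully open they stand 13 mm farther back than shut.
Start: joints at [1.141, 0.615, -0.013, 1.423, 0.008, 1.103, -0.04], TCP at [0.255, -0.598, 0.231] pointing down, gripper open.
Joint ranges: [-3.12, 3.12], [-0.3, 2.06], [-1.34, 1.32], [0.26, 2.42], [-1.36, 4.5], [0.01, 1.98], [-2.84, 2.84]. Speed limits (rad/s): [2.79, 2.79, 3.14, 3.14, 3.14, 3.14, 3.14].

### API

Orientations are given as a rotation vector (axis times angle).
In Python, from plant import arm, viewer gives the robot as it stands.
- The arm moves only by the tool step_arm, never from a script. Its argument "plan" is text: rows parted by semicolons, each of 7 numbers parted by spaces: the shift along the tool's x, y, z each as a share of 0.15 m, from -1 to 1, then the turn, a rotation vector about the tool's x, y, z each as a share of 90 degrees, from -1 to 1, then the closure, from 0 (fully open) to 1 (shut). In form: x y z ax ay az claw; .... A call has exactly 8 rows; each row is the pose to reach, as a shift and turn from the pose commanded when the call began, along the tool's axes at that moment; what a row does not reach only later rows make up. A row lasts 1/12 s, in which the tool goes at most 41.7 mm and 7.16 degrees, less where a joint would pass 70% of its speed; a pose out of reach is approached as far as the arm can. A call with a number of a shift or a turn outside -1 to 1 is refused whole. A call with a gripper value outside its range is refused whole. The fingers move at their own pace and stop on an object; the grip force is fixed at half the most. Time passes only in rows, so rows that repeat a pose let the fingers close, or fill a call up. It gives the time, the measured TCP pose, the force, the opening and the grip force at its end, in the units of the state.
- arm.observe(): the state, without advancing time (a new reading comes with each control period).
- viewer.get_image(name): name is "scene" or "top" or "wrist"; returns a dict with "image" (400x640x3 uint8, blue, green, red), "z_map" (400x640 float32, m along the optical axis (not along the pixel's ray), 0 where there is no reading), "fx", "fy", "cx", "cy" (pixels), "pose" (4x4, takes a point from camera to world coordinates); the wrist camera has in their place "tool_from_camera" (4x4, takes a point from camera to tool coordinates, whose origin is the TCP and whose axes are the flange's). Camera axes: x right, y down, z forward; pixel columns grow to the right and rows downward; lengths in m; the calibration is good to about 2 mm. A picture is of the moment at which its call begins: read the wrist's pose just before it.
- arm.finish_job(): hands the job in; it is judged then, once.
The state is a dict: "time_s": time; "joint_positions": joint angles; "joint_vel": joint speeds; "effort": joint torques, N m; "ee_pos": TCP position; "tool_rot": TCP orientation; "force": force on the tool from outside, world axes, zero at the start; "moment": the same for the moment, N m; "width": opening from 0.0 (shut) to 1.0 (fully open); "grasp_force": force on a finger pad.
Only numpy, scipy, OpenCV 4.12 (cv2) and the standard library are available. Lean on these libraries where they do the work, as an engineer would, in place of code of your own. Each camera call takes 0.05 s, during which the arm holds its last target. There are 200 camera calls.

## Working session

There is one attempt and no reset: what is moved stays moved. The work goes in short steps, Python scripts to look and compute and a tool call to move; the robot and the scene stay as the last step left them, time stands still between calls to the robot, and variables do not carry over. Pictures are saved under pics/ and viewed, at most 10 in all, crops included, and the job is handed in when it is done.

Besides the shell and the picture viewer there is one more tool, called as name(argument=value, ...) on one line, values as JSON. step_arm: Moves the arm, as the interface text tells. Its arguments: {"type":"object","properties":{"plan":{"type":"string"}},"required":["plan"]}

```bash
ls; mkdir -p pics
cat > h.py <<'E'
import numpy as np,cv2
from plant import arm,viewer
from scipy.spatial.transform import Rotation as R
def cloud(im,pose):
    z=im["z_map"];v,u=np.indices(z.shape)
    P=np.stack([(u-im["cx"])/im["fx"]*z,(v-im["cy"])/im["fy"]*z,z],-1)
    return P@pose[:3,:3].T+pose[:3,3]
def tool():
    s=arm.observe();T=np.eye(4);T[:3,:3]=R.from_rotvec(s["tool_rot"]).as_matrix();T[:3,3]=s["ee_pos"];return T,s
def look(n):
    T,s=tool();im=viewer.get_image(n)
    pose=np.array(im["pose"]) if n!="wrist" else T@np.array(im["tool_from_camera"])
    return im,pose,cloud(im,pose)
E
python3 - <<'E'
from h import *
for n in("scene","top"):
    im,pose,P=look(n);cv2.imwrite(f"pics/{n}0.png",im["image"]);np.savez(f"{n}0.npz",P=P,img=im["image"],pose=pose)
    print(n,pose.round(3).tolist(),im["fx"],im["cx"],im["cy"])
T,s=tool();print(T.round(3),s)
E
```

```text
pics
scene [[-0.811, -0.319, 0.49, -0.075], [-0.585, 0.457, -0.671, 0.883], [-0.009, -0.83, -0.557, 0.798], [0.0, 0.0, 0.0, 1.0]] 511.82648390851716 316.61761768172977 207.80604319708996
top [[0.011, -0.997, 0.076, 0.471], [-1.0, -0.013, -0.025, 0.024], [0.026, -0.076, -0.997, 1.175], [0.0, 0.0, 0.0, 1.0]] 367.6026721703254 314.0903491558719 205.0772501106376
[[ 0.92   0.393 -0.001  0.255]
 [ 0.393 -0.92   0.002 -0.597]
 [-0.    -0.002 -1.     0.23 ]
 [ 0.     0.     0.     1.   ]] {'time_s': 0.1, 'joint_positions': array([ 1.14051373,  0.61579558, -0.012587  ,  1.42477742,  0.00809707,
        1.10339342, -0.04041408]), 'joint_vel': array([-0.00145099, -0.00155033,  0.00017063, -0.00154641,  0.00158149,
        0.00125982,  0.0017737 ]), 'effort': array([ 1.83328069e-03, -4.70380569e+01,  2.60509495e-01, -1.71571326e+01,
        1.01963058e-02,  5.83884423e-03, -4.86645604e-06]), 'ee_pos': array([ 0.25510547, -0.59708452,  0.2302587 ]), 'tool_rot': array([-3.07555454e+00, -6.29545968e-01,  7.98543947e-04]), 'force': array([-0.45770675, -0.1284332 , -0.13858845]), 'moment': array([-0.00991398,  0.02593933,  0.00120795]), 'grasp_force': 0.0, 'width': 0.9974873854646391}
```

View pics/scene0.png

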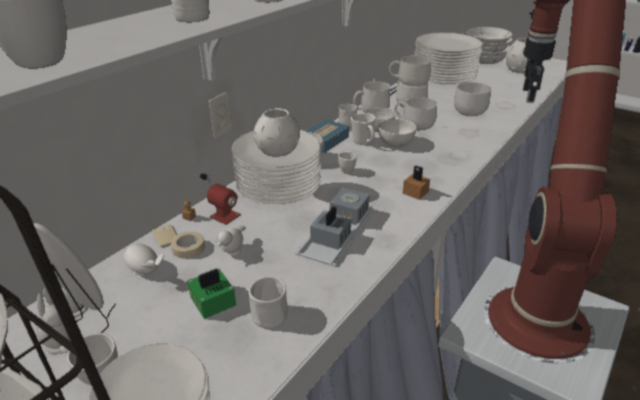

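View pics/top0.png

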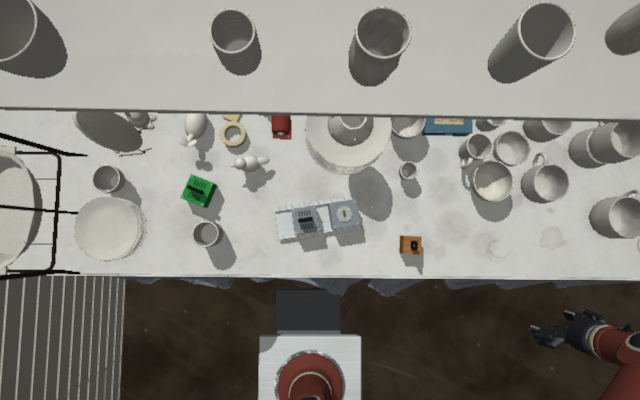

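The scene view shows the console at about (335,228), the key stand at (416,187) and the cup at (268,303). In the top view the lock is at (344,214), the module rib at (305,221), the stand and key at (411,245), the egg cup at (408,171), the bird at (250,162) and the cup at (206,234). The green look-alike is at (199,190).

Run:
```python
from h import *
d=np.load("top0.npz");P=d["P"];img=d["img"].astype(int)
def blob(u0,u1,v0,v1,z0,z1,dark=None,name=""):
    S=np.zeros(P.shape[:2],bool);S[v0:v1,u0:u1]=1
    S&=(P[...,2]>z0)&(P[...,2]<z1)
    if dark is not None:S&=img.max(-1)<dark
    q=P[S]
    if len(q)<5:print(name,len(q));return
    r=cv2.minAreaRect((q[:,:2]*1000).astype(np.float32))
    print(name,len(q),"med",np.median(q,0).round(3),"rect",np.round(r[0],1),np.round(r[1],1),round(r[2],1))
blob(270,325,195,245,.075,.11,None,"rib")
blob(270,325,195,245,.045,.07,None,"module")
blob(326,370,190,240,.045,.07,None,"unit")
blob(270,370,190,245,.045,.07,None,"both")
blob(270,370,190,250,.008,.07,None,"console")
blob(395,430,225,260,.035,.055,None,"stand")
blob(395,430,225,260,.065,.12,None,"key")
blob(395,420,155,185,.01,.2,None,"egg")
blob(185,225,215,255,.01,.2,None,"cup")
blob(225,275,145,180,.01,.2,None,"bird")
for n in("scene",):
    d=np.load("scene0.npz");P=d["P"];img=d["img"].astype(int)
    blob(300,372,180,265,.045,.065,None,"both s")
    blob(300,372,180,265,.08,.11,None,"rib s")
    blob(400,432,165,200,.035,.055,None,"stand s")
    blob(400,432,160,200,.07,.12,None,"key s")
```

```text
rib 59 med [0.51  0.023 0.091] rect [510.6  22. ] [11.5 42.2] 10.7
module 595 med [0.508 0.022 0.057] rect [510.8  21.5] [80.4 75.6] 9.7
unit 709 med [ 0.531 -0.096  0.058] rect [530.8 -96.7] [79.8 84.1] 9.6
both 1304 med [ 0.523 -0.06   0.057] rect [521.1 -39.7] [ 80.3 199.8] 9.5
console 2014 med [ 0.52  -0.028  0.056] rect [517.3 -18. ] [108.8 260.8] 9.5
stand 287 med [ 0.438 -0.303  0.043] rect [ 438.  -308.8] [56.7 55.4] 89.9
key 46 med [ 0.438 -0.306  0.084] rect [ 437.5 -307.3] [ 8.3 27.2] 88.7
egg 215 med [ 0.674 -0.307  0.041] rect [ 667.8 -296.6] [52.2 55. ] 88.6
cup 377 med [0.465 0.327 0.057] rect [465.8 315.8] [78.  74.6] 84.2
bird 437 med [0.684 0.197 0.053] rect [698.9 216.7] [146.   76.5] 64.2
both s 1404 med [ 0.517 -0.056  0.058] rect [579.6 -35.7] [197.5 221.2] 9.1
rib s 84 med [0.509 0.029 0.09 ] rect [510.5  24.4] [12.2 45.3] 10.5
stand s 238 med [ 0.433 -0.297  0.043] rect [ 439.  -308.6] [65.6 58.8] 87.0
key s 60 med [ 0.436 -0.305  0.081] rect [ 437.2 -306.9] [16.6 29.3] 77.2
```

Both views agree with the sizes given: the console is yawed 9.6°, the gap is about 40 mm and the lock is at (0.531, -0.097). The key is at (0.4375, -0.307), with its wide side along world x. Next is a helper that turns waypoints into shares.

```bash
cat >> h.py <<'E'
def rot(psi): # tool down, tool y along azimuth psi (deg)
    p=np.radians(psi);y=np.array([np.cos(p),np.sin(p),0]);z=np.array([0,0,-1.]);return np.stack([np.cross(y,z),y,z],1)
def segs(ways,start=None):
    T,s=tool();Rc,p=(T[:3,:3],T[:3,3]) if start is None else (rot(start[3]),np.array(start[:3]))
    for w in ways:
        Rt=rot(w[3]);d=Rc.T@(np.array(w[:3])-p)/.15;r=R.from_matrix(Rc.T@Rt).as_rotvec()/(np.pi/2)
        print(w,"->",d.round(3),r.round(3),"rows",round(max(np.linalg.norm(d)*.15/.0417,np.linalg.norm(r)*90/7.16),1))
        Rc,p=Rt,np.array(w[:3])
E
python3 - <<'E'
from h import *
segs([(.335,-.40,.23,-66.9+25),(.41,-.205,.23,-20),(.49,-.05,.22,9.6),(.511,.022,.15,9.6)])
E
```

```text
(0.335, -0.4, 0.23, -41.900000000000006) -> [ 1.006 -0.999  0.004] [-0.001 -0.    -0.277] rows 5.1
(0.41, -0.205, 0.23, -20) -> [ 1.302 -0.496  0.   ] [ 0.     0.    -0.243] rows 5.0
(0.49, -0.05, 0.22, 9.6) -> [1.153 0.148 0.067] [ 0.     0.    -0.329] rows 4.2
(0.511, 0.022, 0.15, 9.6) -> [0.45  0.218 0.467] [0. 0. 0.] rows 2.5
```

step_arm(plan="1 -1 0 0 0 -0.28 0; 1 -1 0 0 0 -0.28 0; 1 -1 0 0 0 -0.28 0; 1 -1 0 0 0 -0.28 0; 1 -1 0 0 0 -0.28 0; 1 -1 0 0 0 -0.28 0; 1 -1 0 0 0 -0.28 0; 1 -1 0 0 0 -0.28 0")

```text
time_s: 0.77
ee_pos: [0.334, -0.4013, 0.2313]
tool_rot: [2.866, 1.286, -0.001]
force: [-0.5, -0.5, -0.2]
width: 1.002
grasp_force: 0.0
```

Run:
```python
from h import *
T,s=tool();print(T.round(3))
segs([(.39,-.28,.23,-20),(.44,-.16,.22,5),(.49,-.04,.2,9.6),(.511,.022,.15,9.6)])
```

```text
[[ 0.665  0.747 -0.001  0.334]
 [ 0.747 -0.665 -0.001 -0.401]
 [-0.001 -0.    -1.     0.231]
 [ 0.     0.     0.     1.   ]]
(0.39, -0.28, 0.23, -20) -> [ 0.852 -0.259  0.008] [-0.     0.001 -0.241] rows 3.2
(0.44, -0.16, 0.22, 5) -> [0.866 0.04  0.067] [ 0.     0.    -0.278] rows 3.5
(0.49, -0.04, 0.2, 9.6) -> [0.768 0.402 0.133] [ 0.     0.    -0.051] rows 3.2
(0.511, 0.022, 0.15, 9.6) -> [0.384 0.207 0.333] [0. 0. 0.] rows 2.0
```

step_arm(plan="0.85 -0.26 0 0 0 -0.24 0; 0.85 -0.26 0 0 0 -0.24 0; 0.85 -0.26 0 0 0 -0.24 0; 0.85 -0.26 0 0 0 -0.24 0; 0.85 -0.26 0 0 0 -0.24 0; 0.85 -0.26 0 0 0 -0.24 0; 0.85 -0.26 0 0 0 -0.24 0; 0.85 -0.26 0 0 0 -0.24 0")

```text
time_s: 1.43
ee_pos: [0.3888, -0.2824, 0.2311]
tool_rot: [2.579, 1.793, -0.002]
force: [-0.4, -0.4, -0.4]
width: 1.003
grasp_force: 0.0
```

step_arm(plan="0.87 0.04 0.07 0 0 -0.28 0; 0.87 0.04 0.07 0 0 -0.28 0; 0.87 0.04 0.07 0 0 -0.28 0; 0.87 0.04 0.07 0 0 -0.28 0; 0.87 0.04 0.07 0 0 -0.28 0; 0.87 0.04 0.07 0 0 -0.28 0; 0.87 0.04 0.07 0 0 -0.28 0; 0.87 0.04 0.07 0 0 -0.28 0")

```text
time_s: 2.1
ee_pos: [0.4396, -0.1617, 0.2207]
tool_rot: [2.126, 2.312, -0.002]
force: [0.1, 0.1, -0.3]
width: 1.003
grasp_force: 0.0
```

step_arm(plan="0.77 0.4 0.13 0 0 -0.05 0; 0.77 0.4 0.13 0 0 -0.05 0; 0.77 0.4 0.13 0 0 -0.05 0; 0.77 0.4 0.13 0 0 -0.05 0; 0.77 0.4 0.13 0 0 -0.05 0; 0.77 0.4 0.13 0 0 -0.05 0; 0.77 0.4 0.13 0 0 -0.05 0; 0.77 0.4 0.13 0 0 -0.05 0")

```text
time_s: 2.77
ee_pos: [0.4893, -0.0414, 0.2013]
tool_rot: [2.032, 2.395, -0.002]
force: [-0.1, -0.4, 0.2]
width: 0.998
grasp_force: 0.0
```

Run:
```python
from h import *
T,s=tool();print(T.round(3));
im,pose,P=look("wrist");cv2.imwrite("pics/w1.png",im["image"]);img=im["image"].astype(int)
def blob(z0,z1,name,box=(.42,.62,-.17,.12)):
    S=(P[...,2]>z0)&(P[...,2]<z1)&(P[...,0]>box[0])&(P[...,0]<box[1])&(P[...,1]>box[2])&(P[...,1]<box[3])
    n,l,st,c=cv2.connectedComponentsWithStats(S.astype(np.uint8))
    for i in range(1,n):
        if st[i,4]<150:continue
        q=P[l==i];r=cv2.minAreaRect((q[:,:2]*1000).astype(np.float32));print(name,st[i],np.median(q,0).round(4),np.round(r[0],1),np.round(r[1],1),round(r[2],1))
blob(.078,.1,"rib");blob(.05,.066,"top")
segs([(.511,.022,.12,9.6),(.511,.022,.064,9.6)])
```

```text
[[-0.163  0.987 -0.     0.489]
 [ 0.987  0.163 -0.001 -0.041]
 [-0.001 -0.001 -1.     0.201]
 [ 0.     0.     0.     1.   ]]
rib [347  94  18  57 911] [0.5122 0.0226 0.0917] [513.2  21.8] [12.4 43.5] 9.8
top [ 307   76   93   88 6769] [0.5088 0.0241 0.0582] [513.3  21.8] [79.9 76.1] 9.8
top [ 309  202   83   81 6370] [ 0.5326 -0.0923  0.0584] [533.4 -96.4] [80.  84.7] 9.3
(0.511, 0.022, 0.12, 9.6) -> [0.392 0.211 0.542] [-0.     0.001 -0.002] rows 2.5
(0.511, 0.022, 0.064, 9.6) -> [0.    0.    0.373] [0. 0. 0.] rows 1.3
```

View pics/w1.png

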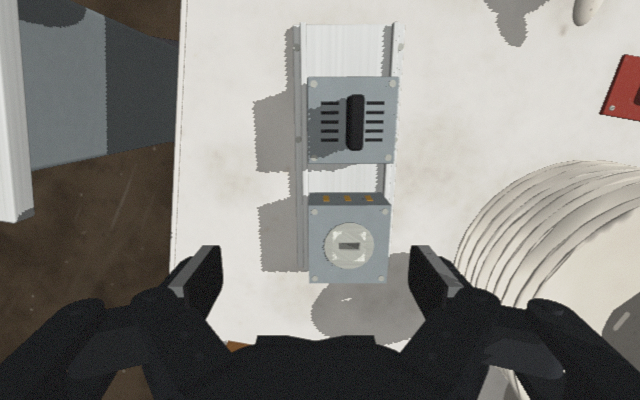

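The wrist view shows the rib at (355,122), the lock at (349,245) and an open gap between module and unit at y≈180. Measured positions agree within 2 mm. Lowering over the rib.

step_arm(plan="0.39 0.22 0.3 0 0 0 0; 0.39 0.22 0.3 0 0 0 0; 0.39 0.22 0.3 0 0 0 0; 0.39 0.22 0.6 0 0 0 0; 0.39 0.22 0.9 0 0 0 0; 0.39 0.22 0.9 0 0 0 0; 0.39 0.22 0.9 0 0 0 0; 0.39 0.22 0.9 0 0 0 0.6")

```text
time_s: 3.48
ee_pos: [0.5132, 0.024, 0.0673]
tool_rot: [2.028, 2.398, 0.001]
force: [1.4, 0.2, 1.9]
width: 0.882
grasp_force: 0.0
```

step_arm(plan="0 0 0 0 0 0 1; 0 0 0 0 0 0 1; 0 0 0 0 0 0 1; 0 0 0 0 0 0 1; 0 0 0 0 0 0 1; 0 0 0 0 0 0 1; 0 0 0 0 0 0 1; 0 0 0 0 0 0 1")

```text
time_s: 4.15
ee_pos: [0.5121, 0.0243, 0.0669]
tool_rot: [2.027, 2.4, -0.001]
force: [-2.5, -0.3, 5.5]
width: 0.124
grasp_force: 64.5
```

step_arm(plan="-0.04 0 0 0 0 0 1; -0.08 0 0 0 0 0 1; -0.12 0 0 0 0 0 1; -0.16 0 0 0 0 0 1; -0.2 0 0 0 0 0 1; -0.23 0 0 0 0 0 1; -0.25 0 0 0 0 0 1; -0.25 0 0 0 0 0 1")

```text
time_s: 4.82
ee_pos: [0.5185, -0.0082, 0.0672]
tool_rot: [-2.021, -2.401, -0.007]
force: [-3.4, 6.9, 5.4]
width: 0.123
grasp_force: 64.6
```

step_arm(plan="-0.01 0 0 0 0 0 1; -0.02 0 0 0 0 0 1; -0.03 0 0 0 0 0 1; -0.03 0 0 0 0 0 1; -0.03 0 0 0 0 0 1; -0.03 0 0 0 0 0 1; -0.03 0 0 0 0 0 1; -0.03 0 0 0 0 0 1")

```text
time_s: 5.48
ee_pos: [0.519, -0.0116, 0.0672]
tool_rot: [-2.019, -2.402, -0.007]
force: [-4.5, 6.5, 6.6]
width: 0.127
grasp_force: 65.0
```

step_arm(plan="-0.02 0 0 0 0 0 1; -0.03 0 0 0 0 0 1; -0.04 0 0 0 0 0 1; -0.05 0 0 0 0 0 1; -0.05 0 0 0 0 0 1; -0.05 0 0 0 0 0 1; -0.05 0 0 0 0 0 1; -0.05 0 0 0 0 0 1")

```text
time_s: 6.15
ee_pos: [0.5198, -0.0153, 0.0674]
tool_rot: [-2.016, -2.4, -0.013]
force: [-5.8, 13.4, 8.1]
width: 0.127
grasp_force: 65.0
```

step_arm(plan="-0.02 0 0 0 0 0 1; -0.03 0 0 0 0 0 1; -0.04 0 0 0 0 0 1; -0.05 0 0 0 0 0 1; -0.05 0 0 0 0 0 1; -0.05 0 0 0 0 0 1; -0.05 0 0 0 0 0 1; -0.05 0 0 0 0 0 1")

```text
time_s: 6.82
ee_pos: [0.5199, -0.0155, 0.0675]
tool_rot: [-2.007, -2.399, -0.022]
force: [-7.0, 23.5, 9.7]
width: 0.128
grasp_force: 65.4
```

Run:
```python
from h import *
T,s=tool();print(T.round(3),s["joint_positions"].round(2));
im,pose,P=look("wrist");cv2.imwrite("pics/w2.png",im["image"])
im2,_,_=look("scene");cv2.imwrite("pics/s2.png",cv2.resize(im2["image"][170:270,280:440],None,fx=4,fy=4,interpolation=2))
```

```text
[[-0.177  0.984 -0.002  0.52 ]
 [ 0.984  0.177  0.02  -0.015]
 [ 0.02   0.002 -1.     0.068]
 [ 0.     0.     0.     1.   ]] [ 0.24  0.67 -0.37  1.96  0.38  0.58 -0.2 ]
```

View pics/w2.png

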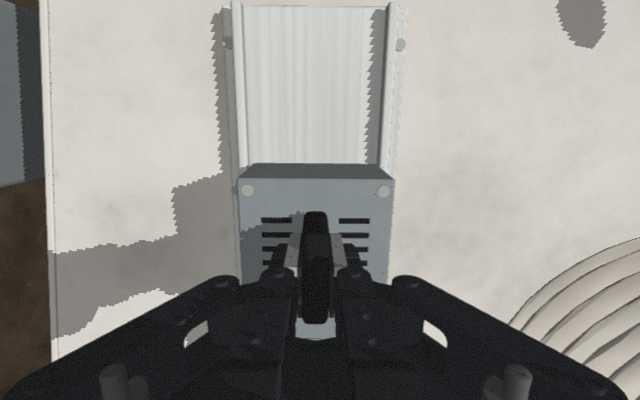

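The arm stalled with 23 N against the unit after about 40 mm of travel. The view shows the rib gripped at (316,265) and the module at the unit. Easing the push, then opening and lifting.

step_arm(plan="0.03 0 0 0 0 0 1; 0.05 0 0 0 0 0 1; 0.05 0 0 0 0 0 0.6; 0.05 0 0 0 0 0 0; 0.05 0 0 0 0 0 0; 0.05 0 0 0 0 0 0; 0.05 0 0 0 0 0 0; 0.05 0 0 0 0 0 0")

```text
time_s: 7.58
ee_pos: [0.5209, -0.0251, 0.0662]
tool_rot: [2.028, 2.399, -0.001]
force: [0.1, 0.6, 0.4]
width: 0.952
grasp_force: 0.0
```

step_arm(plan="0 0 -0.1 0 0 0 0; 0 0 -0.3 0 0 0 0; 0 0 -0.5 0 0 0 0; 0 0 -0.8 0 0 0 0; 0 0 -1 0 0 0 0; 0 0 -1 0 0 0 0; 0 0 -1 0 0 0 0; 0 0 -1 0 0 0 0")

```text
time_s: 8.25
ee_pos: [0.5202, -0.0248, 0.2158]
tool_rot: [-2.027, -2.399, 0.002]
force: [0.2, -0.0, -0.5]
width: 0.999
grasp_force: 0.0
```

```bash
cat >> h.py <<'E'
def blobs(P,z0,z1,name,box,mn=100):
    S=(P[...,2]>z0)&(P[...,2]<z1)&(P[...,0]>box[0])&(P[...,0]<box[1])&(P[...,1]>box[2])&(P[...,1]<box[3])
    n,l,st,c=cv2.connectedComponentsWithStats(S.astype(np.uint8))
    for i in range(1,n):
        if st[i,4]<mn:continue
        q=P[l==i];r=cv2.minAreaRect((q[:,:2]*1000).astype(np.float32));print(name,st[i],np.median(q,0).round(4),np.round(r[0],1),np.round(r[1],1),round(r[2],1))
E
python3 - <<'E'
from h import *
T,s=tool();print(T.round(3),s["joint_positions"].round(2))
im,pose,P=look("wrist");cv2.imwrite("pics/w3.png",im["image"])
im,pose,P=look("top");blobs(P,.045,.07,"both",(.42,.62,-.17,.12))
segs([(.49,-.12,.2,45),(.4375,-.26,.18,90),(.4375,-.307,.18,90)])
E
```

```text
[[-0.167  0.986 -0.001  0.52 ]
 [ 0.986  0.167 -0.    -0.025]
 [-0.    -0.001 -1.     0.216]
 [ 0.     0.     0.     1.   ]] [ 0.32  0.47 -0.47  1.81  0.26  0.93 -0.09]
(0.49, -0.12, 0.2, 45) -> [-0.593 -0.301  0.1  ] [-0.002 -0.001 -0.393] rows 4.9
(0.4375, -0.26, 0.18, 90) -> [-0.412 -0.907  0.133] [ 0.   0.  -0.5] rows 6.3
(0.4375, -0.307, 0.18, 90) -> [-0.    -0.313  0.   ] [0. 0. 0.] rows 1.1
```

View pics/w3.png

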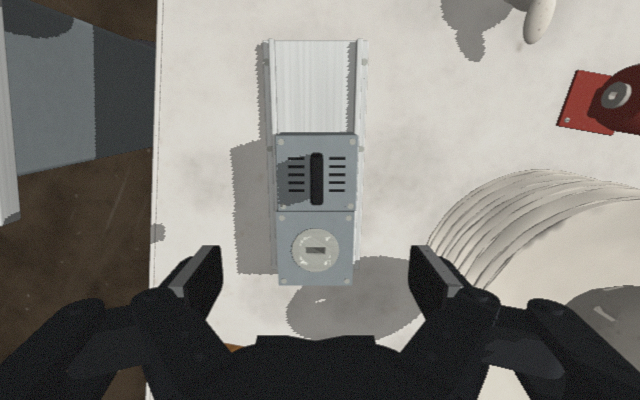

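The module is flush: only a seam shows at row 211, and the slot is at (315,250). Measuring the slot now, then going to the key.

```bash
cat > slot.py <<'E'
from h import *
def slot(u0,u1,v0,v1,th=110):
    im,pose,P=look("wrist");g=im["image"].max(-1)[v0:v1,u0:u1]
    n,l,st,c=cv2.connectedComponentsWithStats((g<th).astype(np.uint8))
    for i in range(1,n):
        if st[i,4]<20:continue
        v,u=np.where(l==i);u=u+u0;v=v+v0
        d=np.stack([(u-im["cx"])/im["fx"],(v-im["cy"])/im["fy"],np.ones(len(u))],-1)@pose[:3,:3].T
        q=pose[:3,3]+d*((.060-pose[2,3])/d[:,2])[:,None]
        r=cv2.minAreaRect((q[:,:2]*1000).astype(np.float32));print(st[i],np.round(r[0],1),np.round(r[1],1),round(r[2],1),q.mean(0).round(4))
    S=P[v0:v1,u0:u1].reshape(-1,3);print("top z",np.median(S[:,2]).round(4))
E
python3 - <<'E'
from slot import *
slot(298,332,238,262)
im,pose,P=look("wrist");blobs(P,.05,.066,"top",(.42,.65,-.17,.12))
E
```

```text
[  9  10  19   6 108] [533.1 -95.9] [18.8  5.7] 9.7 [ 0.5334 -0.0959  0.06  ]
top z 0.06
top [  276   135    84   152 11194] [ 0.5284 -0.0549  0.0583] [527.6 -58.9] [ 81.4 161.6] 9.5
```

step_arm(plan="-0.6 -0.3 0.1 0 0 -0.39 0; -0.6 -0.3 0.1 0 0 -0.39 0; -0.6 -0.3 0.1 0 0 -0.39 0; -0.6 -0.3 0.1 0 0 -0.39 0; -0.6 -0.3 0.1 0 0 -0.39 0; -0.6 -0.3 0.1 0 0 -0.39 0; -0.6 -0.3 0.1 0 0 -0.39 0; -0.6 -0.3 0.1 0 0 -0.39 0")

```text
time_s: 9.12
ee_pos: [0.4915, -0.1202, 0.2009]
tool_rot: [-1.211, -2.898, -0.0]
force: [0.0, 0.4, -1.1]
width: 0.997
grasp_force: 0.0
```

step_arm(plan="-0.41 -0.9 0.1 0 0 -0.5 0; -0.41 -0.9 0.1 0 0 -0.5 0; -0.41 -0.9 0.1 0 0 -0.5 0; -0.41 -0.9 0.1 0 0 -0.5 0; -0.41 -0.9 0.1 0 0 -0.5 0; -0.41 -0.9 0.1 0 0 -0.5 0; -0.41 -0.9 0.1 0 0 -0.5 0; -0.41 -0.9 0.1 0 0 -0.5 0")

```text
time_s: 9.78
ee_pos: [0.439, -0.2592, 0.186]
tool_rot: [-0.009, -3.141, -0.001]
force: [-0.6, 0.7, -0.2]
width: 1.001
grasp_force: 0.0
```

Run:
```python
from h import *
T,s=tool();print(T.round(3),s["joint_positions"].round(2))
im,pose,P=look("wrist");cv2.imwrite("pics/w4.png",im["image"])
blobs(P,.07,.1,"key",(.39,.48,-.35,-.27),20);blobs(P,.035,.055,"stand",(.39,.48,-.35,-.27))
```

```text
[[-1.     0.005 -0.     0.439]
 [ 0.005  1.     0.001 -0.259]
 [ 0.     0.001 -1.     0.186]
 [ 0.     0.     0.     1.   ]] [ 1.03  0.57 -0.83  1.87  0.52  0.93  1.52]
key [248 176  16  37 498] [ 0.4375 -0.3067  0.0868] [ 438.8 -307.9] [10.4 27.2] 85.7
stand [ 231  153   62   62 2972] [ 0.4345 -0.3034  0.0442] [ 439.6 -308.8] [56.3 56.4] 87.3
```

The key stands at about (0.438, -0.308), as expected. Lowering to TCP z 0.050 and closing.

step_arm(plan="0.01 -0.32 0.2 0 0 0.02 0; 0.01 -0.32 0.2 0 0 0.02 0; 0.01 -0.32 0.4 0 0 0.02 0; 0.01 -0.32 0.65 0 0 0.02 0; 0.01 -0.32 0.9 0 0 0.02 0; 0.01 -0.32 0.9 0 0 0.02 0; 0.01 -0.32 0.9 0 0 0.02 0; 0.01 -0.32 0.9 0 0 0.02 0")

```text
time_s: 10.5
ee_pos: [0.4387, -0.3071, 0.0529]
tool_rot: [0.056, 3.139, -0.001]
force: [0.2, 0.1, 0.6]
width: 1.003
grasp_force: 0.0
```

Run:
```python
from h import *
T,s=tool();print(T.round(3),s["joint_positions"].round(2))
im,pose,P=look("wrist")
blobs(P,.07,.1,"key",(.39,.48,-.335,-.28),20)
im,pose,P=look("top")
blobs(P,.07,.1,"key",(.39,.48,-.335,-.28),20)
```

```text
[[-0.999  0.036  0.002  0.439]
 [ 0.036  0.999 -0.001 -0.307]
 [-0.002 -0.001 -1.     0.053]
 [ 0.     0.     0.     1.   ]] [ 0.98  0.78 -0.66  1.92  0.73  0.7   1.42]
key [ 297  238   27   78 1818] [ 0.4345 -0.3084  0.0871] [ 438.3 -308.6] [10.5 27.2] 88.3
```

step_arm(plan="0 0 0 0 0 0 0.7; 0 0 0 0 0 0 0.8; 0 0 0 0 0 0 1; 0 0 0 0 0 0 1; 0 0 0 0 0 0 1; 0 0 0 0 0 0 1; 0 0 0 0 0 0 1; 0 0 0 0 0 0 1")

```text
time_s: 11.27
ee_pos: [0.4373, -0.3077, 0.0515]
tool_rot: [0.057, 3.141, -0.001]
force: [-0.5, 0.2, 1.5]
width: 0.107
grasp_force: 58.5
```

step_arm(plan="0 0 0 0 0 0 1; 0 0 0 0 0 0 1; 0 0 0 0 0 0 1; 0 0 0 0 0 0 1; 0 0 0 0 0 0 1; 0 0 0 0 0 0 1; 0 0 0 0 0 0 1; 0 0 0 0 0 0 1")

```text
time_s: 11.93
ee_pos: [0.4373, -0.3076, 0.0515]
tool_rot: [0.057, 3.141, -0.001]
force: [-0.7, -3.3, 2.8]
width: 0.112
grasp_force: 58.8
```

step_arm(plan="0 0 -0.1 0 0 0 1; 0 0 -0.2 0 0 0 1; 0 0 -0.3 0 0 0 1; 0 0 -0.5 0 0 0 1; 0 0 -0.7 0 0 0 1; 0 0 -0.7 0 0 0 1; 0 0 -0.7 0 0 0 1; 0 0 -0.7 0 0 0 1")

```text
time_s: 12.6
ee_pos: [0.4364, -0.3065, 0.1554]
tool_rot: [-0.056, -3.139, -0.002]
force: [0.7, -0.5, -0.8]
width: 0.108
grasp_force: 59.6
```

Run:
```python
from h import *
T,s=tool();print(T.round(4),s["joint_positions"].round(2),s["force"],s["width"])
im,pose,P=look("wrist");cv2.imwrite("pics/w5.png",im["image"][200:400,170:470])
q=P@T[:3,:3]-T[:3,3]@T[:3,:3]
np.save("w5.npy",q)
for n,a,b in(("head",-.05,-.015),("blade",0.012,.06)):
    S=(abs(q[...,0])<.03)&(abs(q[...,1])<.02)&(q[...,2]>a)&(q[...,2]<b)
    print(n,S.sum(), q[S].min(0).round(4) if S.any() else 0,q[S].max(0).round(4) if S.any() else 0)
segs([(.49,-.19,.16,94),(.5332,-.0960,.155,99.6)])
```

```text
[[-0.9994  0.0355 -0.0018  0.4364]
 [ 0.0355  0.9994  0.0015 -0.3065]
 [ 0.0018  0.0015 -1.      0.1554]
 [ 0.      0.      0.      1.    ]] [ 1.07  0.64 -0.79  1.84  0.57  0.9   1.55] [ 0.71989671 -0.48679472 -0.81630927] 0.10816960081813384
head 5115 [-0.0152 -0.02   -0.05  ] [ 0.0134  0.0195 -0.015 ]
blade 64 [ 0.0063 -0.0018  0.0154] [0.0074 0.0029 0.0275]
(0.49, -0.19, 0.16, 94) -> [-0.331  0.789 -0.033] [ 0.001 -0.002 -0.067] rows 3.1
(0.5332, -0.096, 0.155, 99.6) -> [-0.331  0.605  0.033] [ 0.     0.    -0.062] rows 2.5
```

View pics/w5.png

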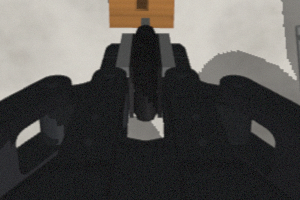

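The key is held upright and centred in the pads (crop at (145,70)). Its centre sits about 1.3 mm toward tool -x. Moving over the lock with that offset.

step_arm(plan="-0.33 0.79 -0.03 0 0 -0.07 1; -0.33 0.79 -0.03 0 0 -0.07 1; -0.33 0.79 -0.03 0 0 -0.07 1; -0.33 0.79 -0.03 0 0 -0.07 1; -0.33 0.79 -0.03 0 0 -0.07 1; -0.33 0.79 -0.03 0 0 -0.07 1; -0.33 0.79 -0.03 0 0 -0.07 1; -0.33 0.79 -0.03 0 0 -0.07 1")

```text
time_s: 13.32
ee_pos: [0.4898, -0.1925, 0.1599]
tool_rot: [0.111, -3.137, 0.0]
force: [-0.6, -0.1, -1.7]
width: 0.106
grasp_force: 59.7
```

step_arm(plan="-0.33 0.6 0.05 0 0 -0.06 1; -0.33 0.6 0.05 0 0 -0.06 1; -0.33 0.6 0.05 0 0 -0.06 1; -0.33 0.6 0.05 0 0 -0.06 1; -0.33 0.6 0.1 0 0 -0.06 1; -0.33 0.6 0.15 0 0 -0.06 1; -0.33 0.6 0.2 0 0 -0.06 1; -0.33 0.6 0.2 0 0 -0.06 1")

```text
time_s: 13.98
ee_pos: [0.5316, -0.0997, 0.1284]
tool_rot: [0.258, -3.126, 0.001]
force: [-0.7, -1.0, -1.1]
width: 0.109
grasp_force: 59.6
```

Run:
```python
from h import *
T,s=tool();print(T.round(4),s["joint_positions"].round(2),s["force"],s["width"])
im,pose,P=look("wrist");cv2.imwrite("pics/w6.png",cv2.resize(im["image"][200:400,220:420],None,fx=3,fy=3))
q=P@T[:3,:3]-T[:3,3]@T[:3,:3]
S=(abs(q[...,0])<.03)&(abs(q[...,1])<.01)&(q[...,2]>.01)&(q[...,2]<.04);print(S.sum(),np.median(q[S],0).round(4),q[S].min(0).round(4),q[S].max(0).round(4))
segs([(.532,-.0967,.11,99.6)])
```

```text
[[-9.864e-01 -1.641e-01 -5.000e-03  5.316e-01]
 [-1.641e-01  9.864e-01 -8.000e-04 -9.970e-02]
 [ 5.000e-03 -0.000e+00 -1.000e+00  1.284e-01]
 [ 0.000e+00  0.000e+00  0.000e+00  1.000e+00]] [ 0.63  0.7  -0.78  1.84  0.63  0.88  1.28] [-0.6843685  -0.95842623 -1.08152345] 0.10907158625427456
63 [0.0067 0.0004 0.0217] [ 0.0061 -0.002   0.0159] [0.0072 0.0027 0.0284]
(0.532, -0.0967, 0.11, 99.6) -> [-0.002  0.016  0.129] [ 0.    -0.002 -0.001] rows 0.5
```

View pics/w6.png

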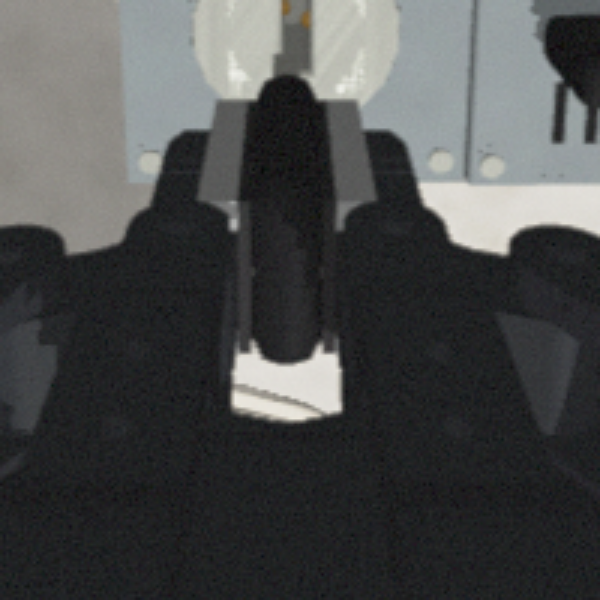

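The blade hangs centred over the lock, with the lock disc at (295,45) in the crop and the blade about at its middle. Correcting by 2.4 mm in y and lowering to just above the face.

step_arm(plan="0 0.016 0.05 0 0 0 1; 0 0.016 0.1 0 0 0 1; 0 0.016 0.13 0 0 0 1; 0 0.016 0.16 0 0 0 1; 0 0.016 0.16 0 0 0 1; 0 0.016 0.16 0 0 0 1; 0 0.016 0.16 0 0 0 1; 0 0.016 0.16 0 0 0 1")

```text
time_s: 14.7
ee_pos: [0.5336, -0.0947, 0.1071]
tool_rot: [-0.264, 3.13, -0.0]
force: [-0.4, 0.9, -0.1]
width: 0.107
grasp_force: 59.6
```

Run:
```python
from h import *
T,s=tool();print(T[:3].round(4),s["force"])
im,pose,P=look("wrist")
S=(abs(P[...,2]-.0605)<.0008)&(abs(P[...,0]-.532)<.04)&(abs(P[...,1]+.097)<.04);q=P[S];r=cv2.minEnclosingCircle((q[:,:2]*1000).astype(np.float32));print(S.sum(),r)
S2=(abs(P[...,2]-.058)<.004)&(abs(P[...,0]-.532)<.07)&(abs(P[...,1]+.06)<.11);q=P[S2];r=cv2.minAreaRect((q[:,:2]*1000).astype(np.float32));print(r)
segs([(.532,-.0967,.0675,99.6)])
```

```text
[[-9.859e-01 -1.674e-01  8.000e-04  5.336e-01]
 [-1.674e-01  9.859e-01  1.000e-04 -9.470e-02]
 [-7.000e-04 -1.000e-04 -1.000e+00  1.071e-01]] [-0.44927472  0.8600032  -0.13354023]
2502 ((531.6134033203125, -96.22528076171875), 50.16470718383789)
((526.9452514648438, -58.69506072998047), (81.24105072021484, 161.08810424804688), 9.364920616149902)
(0.532, -0.0967, 0.0675, 99.6) -> [ 0.013 -0.011  0.264] [-0.  0.  0.] rows 1.0
```

step_arm(plan="0.01 -0.01 0 0 0 0 1; 0.01 -0.01 0 0 0 0 1; 0.01 -0.01 0.03 0 0 0 1; 0.01 -0.01 0.06 0 0 0 1; 0.01 -0.01 0.08 0 0 0 1; 0.01 -0.01 0.1 0 0 0 1; 0.01 -0.01 0.1 0 0 0 1; 0.01 -0.01 0.1 0 0 0 1")

```text
time_s: 15.42
ee_pos: [0.5319, -0.0965, 0.0915]
tool_rot: [0.264, -3.13, -0.0]
force: [0.2, -0.2, -0.5]
width: 0.111
grasp_force: 59.6
```

The tip is about 7 mm into the slot with no force. Working down past the pins with small yaw wiggles.

step_arm(plan="0 0 0.02 0 0 0 1; 0 0 0.04 0 0 0.03 1; 0 0 0.06 0 0 -0.03 1; 0 0 0.07 0 0 0.03 1; 0 0 0.08 0 0 -0.03 1; 0 0 0.09 0 0 0.03 1; 0 0 0.1 0 0 -0.03 1; 0 0 0.1 0 0 0 1")

```text
time_s: 16.08
ee_pos: [0.5317, -0.098, 0.0765]
tool_rot: [0.266, -3.129, 0.003]
force: [0.3, -1.5, -2.9]
width: 0.112
grasp_force: 59.4
```

step_arm(plan="0 0.005 0.02 0 0 0 1; 0 0.005 0.03 0 0 0.03 1; 0 0.005 0.04 0 0 -0.03 1; 0 0.005 0.05 0 0 0.03 1; 0 0.005 0.06 0 0 -0.03 1; 0 0.005 0.07 0 0 0.03 1; 0 0.005 0.08 0 0 -0.03 1; 0 0.005 0.08 0 0 0 1")

```text
time_s: 16.75
ee_pos: [0.5318, -0.0969, 0.0672]
tool_rot: [0.267, -3.13, 0.006]
force: [-5.6, -3.5, 18.5]
width: 0.108
grasp_force: 62.6
```

```bash
cat > chk.py <<'E'
from h import *
T,s=tool();print(T[:3].round(4),s["force"].round(1),s["moment"].round(2),s["joint_positions"].round(2))
im,pose,P=look("scene")
S=(abs(P[...,0]-.533)<.025)&(abs(P[...,1]+.096)<.03)
import sys
cv2.imwrite(sys.argv[1],cv2.resize(im["image"][150:250,290:420],None,fx=5,fy=5,interpolation=2))
im,pose,P=look("wrist");q=P@T[:3,:3]-T[:3,3]@T[:3,:3]
S=(abs(q[...,0])<.02)&(abs(q[...,1])<.006)&(q[...,2]<0);print("key top rel tool z",np.percentile(q[S][:,2],[1,5,20]).round(4))
cv2.imwrite("pics/"+"wx_"+sys.argv[1][5:],cv2.resize(im["image"][180:400,200:440],None,fx=3,fy=3)[:600])
E
python3 chk.py pics/s7.png
python3 - <<'E'
import numpy as np
q=np.load("w5.npy");S=(abs(q[...,0])<.02)&(abs(q[...,1])<.006)&(q[...,2]<0);print("before",np.percentile(q[S][:,2],[1,5,20]).round(4))
E
```

```text
[[-9.856e-01 -1.692e-01 -2.000e-04  5.318e-01]
 [-1.692e-01  9.856e-01 -4.000e-03 -9.690e-02]
 [ 9.000e-04 -3.900e-03 -1.000e+00  6.720e-02]] [-5.6 -3.5 18.5] [-0.66  1.23  0.07] [ 0.58  0.77 -0.71  1.89  0.73  0.75  1.19]
key top rel tool z [-0.093  -0.0919 -0.0879]
before [-0.0929 -0.0918 -0.0879]
```

View pics/s7.png

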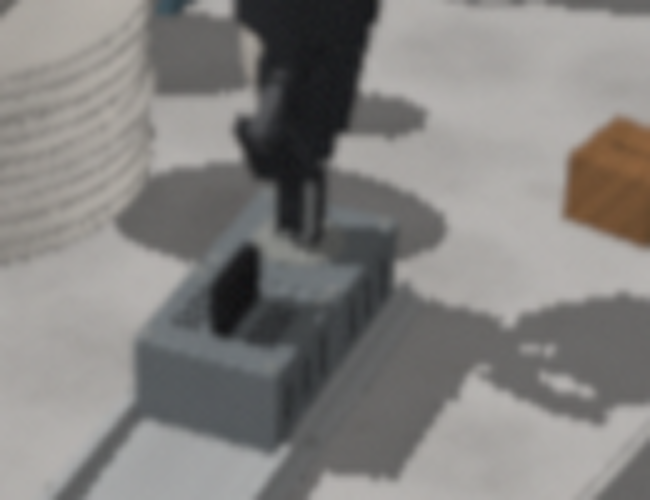

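The scene view shows the key seated on or just above the lock (crop (300,235)), with the module flush. Pressing a bit more with a wiggle to confirm it is home.

step_arm(plan="0 0 0.01 0 0 0.03 1; 0 0 0.015 0 0 -0.03 1; 0 0 0.02 0 0 0.03 1; 0 0 0.02 0 0 -0.03 1; 0 0 0.02 0 0 0.03 1; 0 0 0.02 0 0 -0.03 1; 0 0 0.02 0 0 0 1; 0 0 0.02 0 0 0 1")

```text
time_s: 17.52
ee_pos: [0.5319, -0.0969, 0.0671]
tool_rot: [-0.262, 3.13, -0.011]
force: [-10.6, -3.9, 35.6]
width: 0.113
grasp_force: 65.2
```

Run:
```python
from h import *
T,s=tool();print(T[:3].round(4),s["force"].round(1),s["moment"].round(2))
im,pose,P=look("wrist");q=P@T[:3,:3]-T[:3,3]@T[:3,:3]
def st(q):
    # head top: points between pads above the fingertips, head x-range
    S=(abs(q[...,0])<.012)&(abs(q[...,1])<.004)&(q[...,2]>-.05)&(q[...,2]<-.005);return S.sum(),np.percentile(q[S][:,2],[2,10,25,50]).round(4)
print(st(q),"before",st(np.load("w5.npy")))
```

```text
[[-9.861e-01 -1.661e-01  1.000e-03  5.319e-01]
 [-1.661e-01  9.861e-01 -6.800e-03 -9.690e-02]
 [ 2.000e-04 -6.800e-03 -1.000e+00  6.710e-02]] [-10.6  -3.9  35.6] [-0.74  2.34  0.  ]
(np.int64(1616), array([-0.0375, -0.037 , -0.0366, -0.0357])) before (np.int64(1622), array([-0.0375, -0.037 , -0.0364, -0.0356]))
```

The key is home: TCP z stalled at 0.067 under 36 N and the head hasn't slipped in the pads. Easing the push to about 10 N and turning clockwise.

step_arm(plan="0 0 -0.02 0 0 0.05 1; 0 0 -0.03 0 0 0.1 1; 0 0.002 -0.03 0 0 0.17 1; 0 0.003 -0.03 0 0 0.24 1; 0 0.004 -0.03 0 0 0.31 1; 0 0.005 -0.03 0 0 0.38 1; 0 0.006 -0.03 0 0 0.45 1; 0 0.007 -0.03 0 0 0.5 1")

```text
time_s: 18.23
ee_pos: [0.5318, -0.0966, 0.0674]
tool_rot: [0.961, 2.99, -0.005]
force: [-1.4, -3.7, 7.6]
width: 0.106
grasp_force: 60.7
```

Run:
```python
from h import *
T,s=tool();print(T[:3].round(4),"psi",np.degrees(np.arctan2(T[1,1],T[0,1])).round(2),s["force"].round(1),s["moment"].round(2),s["joint_positions"].round(2))
```

```text
[[-8.127e-01  5.826e-01  3.000e-04  5.318e-01]
 [ 5.826e-01  8.127e-01 -3.700e-03 -9.660e-02]
 [-2.400e-03 -2.900e-03 -1.000e+00  6.740e-02]] psi 54.36 [-1.4 -3.7  7.6] [-0.77  0.47  0.15] [ 0.45  0.72 -0.5   1.9   0.54  0.66  0.57]
```

step_arm(plan="0 0 0 0 0 0.07 1; 0 0.001 0 0 0 0.14 1; 0 0.002 0 0 0 0.21 1; 0 0.003 0 0 0 0.28 1; 0 0.004 0 0 0 0.35 1; 0 0.005 0 0 0 0.42 1; 0 0.006 0 0 0 0.49 1; 0 0.007 0 0 0 0.56 1")

```text
time_s: 18.9
ee_pos: [0.5323, -0.0965, 0.0674]
tool_rot: [2.142, 2.294, -0.004]
force: [-2.1, -3.8, 7.3]
width: 0.107
grasp_force: 60.7
```

step_arm(plan="0 0 0 0 0 0.02 1; 0 0 0 0 0 0.04 1; 0 0 0 0 0 0.04 1; 0 0 0 0 0 0.04 1; 0 0 0 0 0 0.04 1; 0 0 0 0 0 0.04 1; 0 0 0 0 0 0.04 1; 0 0 0 0 0 0.04 1")

```text
time_s: 19.57
ee_pos: [0.5324, -0.0965, 0.0674]
tool_rot: [2.206, 2.232, -0.004]
force: [-3.0, -4.6, 7.2]
width: 0.109
grasp_force: 60.8
```

Run:
```python
from h import *
T,s=tool();print(T[:3].round(4),"psi",np.degrees(np.arctan2(T[1,1],T[0,1])).round(2),s["force"].round(1),s["moment"].round(3),s["joint_positions"].round(2))
im,pose,P=look("wrist");q=P@T[:3,:3]-T[:3,3]@T[:3,:3]
S=(abs(q[...,0])<.012)&(abs(q[...,1])<.004)&(q[...,2]>-.05)&(q[...,2]<-.005);print(np.percentile(q[S][:,2],[2,10,25,50]).round(4))
cv2.imwrite("pics/w8.png",cv2.resize(im["image"][100:400,180:460],None,fx=2,fy=2))
im,pose,P=look("top");blobs(P,.01,.2,"egg",(.6,.75,-.35,-.25));blobs(P,.01,.2,"cup",(.4,.53,.25,.38));blobs(P,.01,.2,"bird",(.63,.74,.13,.27))
```

```text
[[-1.160e-02  9.999e-01  5.000e-04  5.324e-01]
 [ 9.999e-01  1.160e-02 -4.000e-03 -9.650e-02]
 [-4.000e-03  4.000e-04 -1.000e+00  6.740e-02]] psi 0.66 [-3.  -4.6  7.2] [-0.971  0.494  0.204] [ 0.29  0.68 -0.24  1.9   0.27  0.59 -0.11]
[-0.0377 -0.0371 -0.0366 -0.0361]
egg [399 162  19  19 214] [ 0.6739 -0.3075  0.0408] [ 667.8 -297.3] [54.4 52.3] 1.3
cup [192 222  32  25 380] [0.4646 0.3288 0.0567] [465.7 316.1] [77.7 74.6] 85.1
bird [231 156  39  17 416] [0.6831 0.1949 0.0552] [684.  193.7] [ 47.9 114.9] 5.4
```

View pics/w8.png

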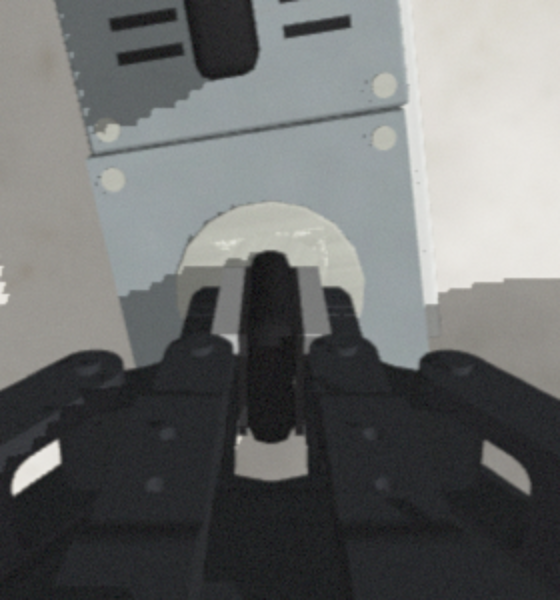

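The view shows the seam closed at row 130 and the key turned in the lock at (270,330), still gripped. The tool has turned 98.9°, enough for the full quarter turn plus slack. The bystanders haven't moved, so I'm handing in.

```bash
python3 -c "
from plant import arm
print(arm.finish_job())"
```

```text
the job is handed in; nothing more can be done
None
```

I handed the job in at about 20 s with the relay module flush against the key-switch unit, the key fully home and turned a quarter turn clockwise, still gripped and held; the cup, bird and egg cup were not moved.

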